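# Slide the vertebra plate under the scan bridge

### The job

Using only the fingertips as pushers, slide the black plate with the vertebra lying on it under the low grey scan bridge, squarely between its legs, until the plate's front end is fully home against the stop bar behind the bridge. Go gently so that the vertebra stays where it lies in the middle of the plate; do not touch the vertebra, do not grip, lift or tip the plate, and leave the tray, the long bone and the tape dispenser alone. Finish with the hand clear.

Things in the scene. Friction and masses are not known exactly. Their poses are not given: they have to be found in the camera images.
- bridge: Fixed grey bridge. Origin on the table under mid-beam; +x = direction the plate slides in (mouth on the -x side), y across. Two legs (40 mm along x, 22 wide) leave a tunnel 116 mm wide, 32 high, floored by the table. Beam 40 mm along x, 160 along y, top 60 mm up. Behind the legs, guide strips 12 mm high flank the tunnel up to the stop bar.
- stop (a point): Middle of the near face of the stop bar, on the table, 70 mm along the bridge's +x from its origin. The fixed aluminium bar is 14 mm high and spans the far end of the tunnel.
- plate: Loose flat black plastic plate on the table, 140 mm (x) x 100 (y) x 10 thick, 0.18-0.35 kg, vertical edges. Origin: centre of its underside. Starts before the mouth, +x end towards it: centre 130-150 mm short of the bridge origin, up to 30 mm aside, turned up to 0.3 rad. Fully home, its origin and axes meet the bridge's and its rear end sticks out 50 mm before the beam.
- vertebra: Loose tan vertebra lying flat on the middle of the plate, any way round, held by friction only; about 70 mm long, 60 mm wide, 16 mm high, 0.04 kg. Its top is 26 mm above the table, so it passes under the beam with 6 mm to spare. Origin on its underside, within 10 mm of the plate's centre at the start.
- tray: Bystander: empty yellow open tray, 160 x 220 x 25 mm, to the right of the work. Origin at the centre of its underside.
- long_bone: Bystander: tan long bone lying on the table, about 230 mm long, 30 mm wide, 22 mm high, beyond the bridge to the left. Origin under its middle, its length along x.
- dispenser: Bystander: blue tape dispenser, 110 x 45 mm, 72 mm high, to the left and nearer the robot of the work, origin at the centre of its underside, length along x.
Things that resemble listed ones, but are neither listed nor needed, are in the scene too. Of the things like the plate, leave any that is yellow; of the rest the smaller one is meant. Of the things shaped like the bridge, the grey one is meant.

How it is judged (in metres and radians):
On the way:
1. the plate has entered the tunnel, flat, with its front end under the beam (x of plate in the frame of bridge above -0.08 m and height (world z) of plate below 0.004 m), for 0.05 s.
At the end, for the whole second after the job is handed in: The plate lies flat on the table under the bridge, within 6 mm of fully home against the stop bar, between the legs and parallel to the tunnel (0.15 rad); the vertebra lies flat on it within 22 mm of its centre; everything is at rest (x of plate in the frame of bridge between -0.006 and 0.006 m and y of plate in the frame of bridge between -0.012 and 0.012 m and angle between the x axis of plate and the x axis of bridge, either way round below 0.15 rad and height (world z) of plate below 0.004 m and angle between plate's own z axis and vertical below 0.05 rad and horizontal distance between vertebra and plate below 0.022 m and angle between vertebra's own z axis and vertical below 0.1 rad and height (world z) of vertebra between 0.007 and 0.014 m and linear speed of each of plate, vertebra below 0.01 m/s); the robot touches nothing.
It fails at once if the plate is lifted off the table or tipped (height (world z) of plate above 0.006 m or angle between plate's own z axis and vertical above 0.1 rad).
It fails at once if the vertebra is lifted, toppled or falls off the plate (height (world z) of vertebra above 0.018 m or height (world z) of vertebra below 0.005 m or angle between vertebra's own z axis and vertical above 0.3 rad).
It fails at once if the vertebra is touched by the robot (contact force between any of the fingers, the arm and vertebra above 0.5 N).
It fails at once if a bystander (tray, long bone, tape dispenser) is disturbed (distance of any of tray, long_bone, dispenser from where it was at the start of the episode above 0.02 m).
It also fails if it takes over 54 s, if anything falls off the work surface, if the arm or the gripper's body presses on something with over 40 N, if the wrist force passes 120 N, or if a joint passes its speed limit or range.

### The arm

A 7-joint arm with a two-finger parallel gripper is mounted at the origin on the work surface. World frame = base frame: x ahead of the robot, y to its left, z up, the work surface at z = 0. Lengths are in mm, angles in rad, forces in N, time in s.
With the tool pointing down it reaches from about 425 to 875 mm from the base axis. Payload 9.9 kg.
Tool frame: the origin (TCP) lies where the fingers leave the gripper's body, on its centre line; the fingertips stand 73 mm ahead of it and the grasp point (between the pads) lies 54 mm ahead of it; z points along the fingers, x is the direction in which the jaws open and shut, and the axes are right-handed (so a half turn about z gives the same grasp; the last joint's range is limited). The gripper opens to 85 mm and grips with 20 to 120 N. Pads are 22 mm wide; open, the fingers measure 114 mm over their backs; the gripper's body (76 mm by 85 mm) begins 54 mm behind the grasp point. The pads swing forward as they close: fully open they stand 13 mm farther back than shut.
Start: joints at [-1.405, 0.576, 0.025, 1.437, -0.015, 1.129, -0.057], TCP at [166.86, 654.056, 303.889] pointing down, gripper open.
Joint ranges: [-2.76, 2.76], [-0.34, 2.15], [-1.52, 1.57], [0.19, 2.46], [-1.09, 4.23], [0.17, 1.99], [-2.82, 2.82]. Speed limits (rad/s): [2.22, 2.22, 3.01, 3.01, 3.14, 3.14, 3.14].

### API

Orientations are given as a unit quaternion [w, x, y, z].
In Python, from station import telemetry, vision, ctrl, outline_of, pinpoint gives the robot as it stands.
- The arm moves only by the tool apply_moves, never from a script. Its argument "deltas" is text: rows parted by semicolons, each of 4 numbers parted by spaces: the shift along the tool's x, y, z in m, then the turn about the tool's z in rad. A call has 1 to 5 rows; each row shifts and turns the pose as measured when the row begins, along the tool's axes as they then stand; what a row does not reach is not made up. A row lasts 1/8 s, in which the tool goes at most 62.5 mm and 10.7 degrees, less where a joint would pass 70% of its speed; a pose out of reach is approached as far as the arm can. A call with a gripper value outside its range is refused whole. "claw" is the gripper command: -1 is shut, 1 is fully open, values between are in proportion, set as the call begins (left out, the last holds). The fingers move at their own pace and stop on an object; "squeeze" is the grip in N (left out, the last holds). Time passes only in rows, so rows that do not move let the fingers close. It gives the time, the measured TCP pose, the force and the opening at its end, in the units of the state.
- telemetry.get_state(): the state, without advancing time (a new reading comes with each control period).
- vision.read_camera(name): name is "scene" or "side" or "wrist"; returns (picture, depth): 480x640x3 uint8, red, green, blue; 480x640 float32, mm along the optical axis (not along the pixel's ray), 0 where there is no reading.
- vision.calibration(name): a dict with "mtx" (3x3 intrinsics, pixels), "xyz" and "attitude" of the camera in the world. Camera axes: x right, y down, z forward; pixel columns grow to the right and rows downward; lengths in mm; the calibration is good to about 2 mm. The wrist camera is an equidistant fisheye: a pixel r from the principal point sees the ray r / f radians off the axis. A picture is of the moment at which its call begins: read the wrist's pose just before it. calibration takes no time and is no camera call; for the wrist camera it gives the pose at the moment of the call.
- ctrl.sign_off(): hands the job in, once; it reports no verdict.
Trained networks look in the newest picture that a camera, given by its name, has taken for a name from the list of things; names that differ only in an ending like _2 or _b are one class to them, and where a whole thing is asked for, a point or a joint stands for the part that bears it (a point fixed in the world has none). Each returns a list of dicts, best first, with "confidence" (0 to 1); they miss things now and then, are a little off and sometimes report something else, mostly with a low value. They report only what shows in the picture. A call takes as long as a camera call. They do not tell look-alikes from the thing itself.
- outline_of(camera, name): "region" (480x640 bool, what is visible of it) and "box" ([centre column, centre row, width, height] in pixels, round what is visible of it).
- pinpoint(camera, name): "uv" ([column, row] in pixels: a listed point, or the origin of a listed thing).
The state is a dict: "time_s": time; "joint_pos": joint angles; "joint_vel": joint speeds; "tau": joint torques, N m; "tcp_pos": TCP position; "orientation": TCP orientation; "ft_force": force on the tool from outside, world axes, zero at the start; "wrist_torque": the same for the moment, N m; "finger_gap": finger opening in mm.
Only numpy, scipy, OpenCV 4.12 (cv2) and the standard library are available. Lean on these libraries where they do the work, as an engineer would, in place of code of your own. Each camera call takes 0.05 s, during which the arm holds its last target. There are 200 camera calls.

## Working session

There is one attempt and no reset: what is moved stays moved. The work goes in short steps, Python scripts to look and compute and a tool call to move; the robot and the scene stay as the last step left them, time stands still between calls to the robot, and variables do not carry over. Pictures are saved under pics/ and viewed, about 8 in all and at most 12, crops included, and the job is handed in when it is done.

Besides the shell and the picture viewer there is one more tool, called after ">>>" in YAML: its name, and indented under it one key for each argument. apply_moves: Moves the arm, as the interface text tells. Its arguments: {"type":"object","properties":{"deltas":{"type":"string"},"claw":{"type":"number"},"squeeze":{"type":"number"}},"required":["deltas"]}

```bash
mkdir -p pics; cat > h.py <<'E'
import numpy as np,cv2
from station import telemetry, vision, ctrl, outline_of, pinpoint
from scipy.spatial.transform import Rotation as R
def rot(a):
    a=np.array(a,float)
    return a if a.shape==(3,3) else R.from_quat(np.r_[a[1:],a[0]]).as_matrix()
def cloud(cam,depth):
    c=vision.calibration(cam);K=np.array(c["mtx"]);v,u=np.mgrid[:480,:640]
    p=np.dstack([(u-K[0,2])/K[0,0]*depth,(v-K[1,2])/K[1,1]*depth,depth])
    return p@rot(c["attitude"]).T+np.array(c["xyz"])
def onplane(cam,uv,z):
    c=vision.calibration(cam);K=np.array(c["mtx"]);r=rot(c["attitude"])@np.linalg.inv(K)@np.r_[uv,1]
    o=np.array(c["xyz"]);return o+r*(z-o[2])/r[2]
def pix(cam,P):
    c=vision.calibration(cam);q=(np.atleast_2d(P)-np.array(c["xyz"]))@rot(c["attitude"]);q=q@np.array(c["mtx"]).T
    return q[:,:2]/q[:,2:]
E
python3 - <<'E'
from h import *
s=telemetry.get_state();print(s["time_s"],s["tcp_pos"],s["orientation"],s["finger_gap"])
for c in("scene","side"):
    cal=vision.calibration(c);print(c,np.round(cal["xyz"]),np.round(cal["attitude"],3))
    im,d=vision.read_camera(c);cv2.imwrite(f"pics/{c}0.png",im[:,:,::-1])
    np.savez(f"{c}0.npz",im=im,d=d)
    for n in("plate","bridge","vertebra","tray","long_bone","dispenser"):
        for o in outline_of(c,n)[:4]:print(c,n,np.round(o["confidence"],2),np.round(o["box"]))
E
```

```text
0.0 [166.76433913 653.72795815 303.05846536] [ 5.25407715e-04  7.89680510e-01  6.13517742e-01 -6.29748308e-04] 85.3975917186297
scene [1125. -890.  814.] [-0.433  0.851  0.261 -0.142]
scene plate 0.85 [326. 259.  79.  42.]
scene plate 0.79 [398. 319.  82.  44.]
scene plate 0.58 [197. 265.  86.  67.]
scene bridge 0.95 [397. 234.  67.  58.]
scene bridge 0.64 [296. 186.  51.  45.]
scene tray 0.78 [246. 374. 149. 123.]
scene long_bone 0.72 [449. 193.  89.  26.]
scene dispenser 0.93 [367. 172.  42.  29.]
side [405. 758. 834.] [ 0.03  -0.085  0.917 -0.389]
side plate 0.97 [442. 215. 110.  69.]
side plate 0.85 [225. 216.  80.  50.]
side plate 0.59 [320. 260.  84.  59.]
side bridge 0.97 [441. 351. 113. 108.]
side bridge 0.87 [260. 300.  90.  96.]
side bridge 0.57 [324. 262.  79.  58.]
side vertebra 0.86 [319. 254.  34.  25.]
side tray 0.74 [321. 151. 100.  71.]
side long_bone 0.87 [199. 428. 153.  25.]
side dispenser 0.58 [343. 418.  76.  51.]
```

View pics/scene0.png

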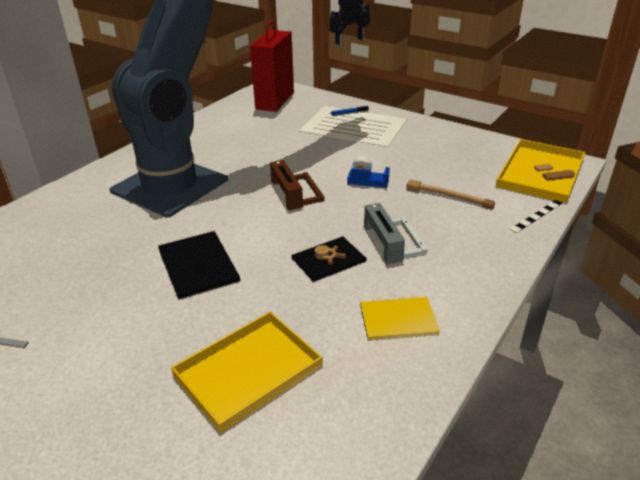

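View pics/side0.png

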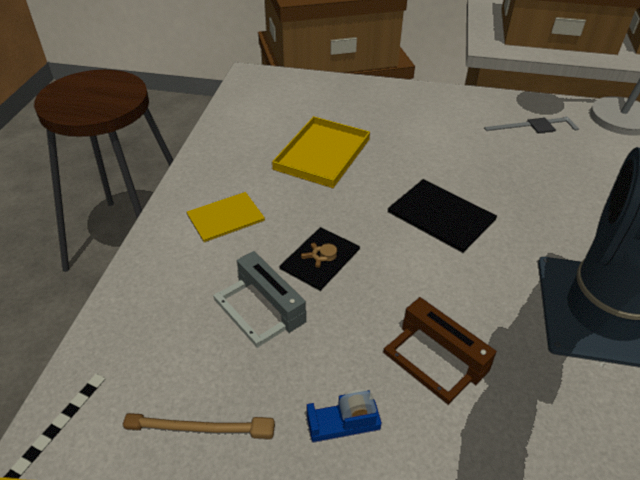

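Scene view: the small black plate carrying the vertebra is at (328,259). Its look-alikes are the big black plate at (198,265) and the yellow one at (400,318). The grey bridge is at (385,233), with a brown look-alike at (285,185). In the side view these are plate (320,258), big black plate (442,215), yellow plate (226,216), grey bridge (260,300) and brown bridge (440,350). I choose the small black plate and the grey bridge, and will measure both.

```bash
python3 - <<'E'
from h import *
def rect(p):
    (c,sz,a)=cv2.minAreaRect(p.astype(np.float32));return np.round(c,1),np.round(sz,1),round(a,1),np.round(cv2.boxPoints((c,sz,a))).tolist()
big=[]
for c,win in(("scene",(285,230,430,285)),("side",(210,225,365,350))):
    f=np.load(f"{c}0.npz");im,d=f["im"],f["d"];P=cloud(c,d)
    m=np.zeros((480,640),bool);m[win[1]:win[3],win[0]:win[2]]=1;m&=d>0
    print(c,"table z",np.median(P[300:340,330:350,2]) )
    dark=m&(im.max(2)<45)&(P[:,:,2]<22)
    n,l,st,_=cv2.connectedComponentsWithStats(dark.astype(np.uint8));k=1+np.argmax(st[1:,4]);reg=l==k
    v,u=np.nonzero(reg);print(c,"plate",len(u),"z",np.median(P[reg][:,2]))
    q=np.array([onplane(c,(a,b),10.) for a,b in zip(u,v)]);print(rect(q[:,:2]))
    m2=np.zeros_like(m)
    w=(360,195,410,265) if c=="scene" else (230,245,310,335)
    m2[w[1]:w[3],w[0]:w[2]]=1
    top=m2&(np.abs(P[:,:,2]-60)<6);print("beamtop",top.sum(),np.median(P[top][:,2]) if top.any() else 0,rect(P[top][:,:2]))
    for n in("plate","bridge","stop","vertebra","dispenser"):
        z={"vertebra":10}.get(n,0)
        for o in pinpoint(c,n)[:3]:print(n,round(o["confidence"],2),np.round(o["uv"]),np.round(onplane(c,o["uv"],z)))
f=np.load("side0.npz")["im"][:,:,::-1]
cv2.imwrite("pics/crop.png",cv2.resize(f[215:355,200:370],None,fx=4,fy=4,interpolation=cv2.INTER_CUBIC))
E
```

```text
scene table z -1.117381270361875
scene plate 1354 z 8.724554922395953
(array([550.4, -38.8]), array([139. , 102.1]), 65.3, [[475.0, -81.0], [568.0, -123.0], [626.0, 3.0], [533.0, 46.0]])
beamtop 743 58.740704501550454 (array([615.1,  90.7]), array([ 42.3, 166.2]), 50.5, [[538.0, 127.0], [666.0, 21.0], [693.0, 54.0], [564.0, 160.0]])
plate 0.83 [324. 257.] [534. -30.   0.]
plate 0.83 [397. 318.] [ 766. -114.    0.]
plate 0.56 [195. 264.] [ 307. -214.    0.]
bridge 0.62 [289. 194.] [303. 144.   0.]
bridge 0.59 [381. 241.] [611.  95.   0.]
stop 0.88 [413. 234.] [661. 158.   0.]
stop 0.74 [309. 189.] [333. 193.   0.]
vertebra 0.9 [328. 253.] [539. -25.  10.]
dispenser 0.65 [368. 182.] [445. 312.   0.]
side table z -0.36335520983743663
side plate 2124 z 9.506475308549454
(array([542.9, -29.3]), array([143.3, 101. ]), 65.2, [[467.0, -73.0], [559.0, -116.0], [619.0, 15.0], [527.0, 57.0]])
beamtop 1558 59.70523910728633 (array([613.9,  92.1]), array([ 41. , 162.2]), 50.0, [[539.0, 129.0], [663.0, 24.0], [689.0, 56.0], [565.0, 160.0]])
plate 0.91 [226. 214.] [ 768. -125.   -0.]
plate 0.76 [318. 262.] [545. -23.   0.]
plate 0.58 [439. 217.] [ 312. -206.    0.]
bridge 0.84 [273. 300.] [611.  88.   0.]
bridge 0.62 [446. 348.] [288. 138.   0.]
stop 0.74 [238. 321.] [660. 148.   0.]
stop 0.69 [420. 373.] [330. 196.   0.]
vertebra 0.8 [325. 253.] [535. -41.  10.]
dispenser 0.58 [344. 426.] [442. 315.  -0.]
```

View pics/crop.png

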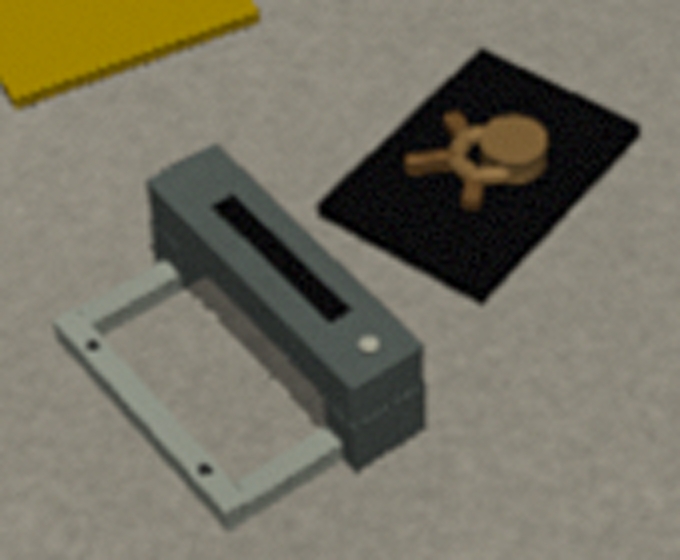

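The crop shows the small black plate with the vertebra mid-plate (510,140 in the crop) and the grey bridge whose frame opens away from it, so the choice is confirmed. Both cameras agree on the bridge, origin (614,92) and yaw about 50°. The plate is at about (547,-34) with yaw 65°, which is (-140,-29, +0.27) in the bridge frame and fits the description.

Plan:
1. Push the plate's -y side with both fingertips as a bar, to square and centre it.
2. Push from behind.

```bash
cat > b.py <<'E'
from h import *
O=np.array([614.4,91.5]);YAW=np.deg2rad(50.1)
B=np.array([[np.cos(YAW),-np.sin(YAW)],[np.sin(YAW),np.cos(YAW)]])
def toB(p):return (np.asarray(p)[...,:2]-O)@B
def tcp():
    s=telemetry.get_state();r=rot(s["orientation"]);t=np.array(s["tcp_pos"])
    return s,r,t
def delta(bx,by,z):
    s,r,t=tcp();w=np.r_[O+B@[bx,by],z]
    d=(w-t)@r
    print("t",round(s["time_s"],2),"B",np.round(toB(t),1),"z",round(t[2],1),"toolx yaw rel",round((np.arctan2(r[1,0],r[0,0])-YAW+np.pi)%(2*np.pi)-np.pi,4),"tilt",np.round(r[:2,2],4),"F",np.round(s["ft_force"],1),"gap",round(s["finger_gap"],1))
    print("delta m",np.round(d/1000,4))
if __name__=="__main__":
    import sys;delta(*map(float,sys.argv[1:4]))
E
python3 - <<'E'
from b import *
im=np.load("side0.npz")["im"].astype(int)
m=(im[...,0]>130)&(im[...,2]<60);m[:190]=0;m[245:]=0;m[:,:180]=0;m[:,275:]=0
v,u=np.nonzero(m);q=np.array([onplane("side",(a,b),10.) for a,b in zip(u,v)])
print(toB(cv2.boxPoints(cv2.minAreaRect(q[:,:2].astype(np.float32)))).round())
E
```

```text
[[-121. -187.]
 [-138. -285.]
 [  -2. -309.]
 [  15. -212.]]
```

>>> apply_moves:
  deltas: "0 0 0 0.15;0 0 0 0.15;0 0 0 0.15"
  claw: 1

```text
time_s: 1.58
tcp_pos: [167.1, 654.0, 303.9]
orientation: [-0.0, 0.909, 0.416, -0.0]
ft_force: [-0.2, -0.5, -0.5]
finger_gap: 85.5
```

```bash
python3 b.py -165 -135 250
```

```text
t 1.57 B [144.6 703.9] z 303.9 toolx yaw rel -0.0165 tilt [-0.0004  0.0001] F [-0.2 -0.5 -0.5] gap 85.5
delta m [-0.2958  0.8439  0.0536]
```

>>> apply_moves:
  deltas: "-0.0185 0.0525 0 -0.0165;-0.0185 0.0525 0 0;-0.0185 0.0525 0 0;-0.0185 0.0525 0 0;-0.0185 0.0525 0 0"

```text
time_s: 2.2
tcp_pos: [308.7, 411.5, 302.6]
orientation: [-0.001, 0.905, 0.426, 0.0]
ft_force: [1.2, 0.2, 1.3]
finger_gap: 85.3
```

>>> apply_moves:
  deltas: "-0.0185 0.0525 0 0;-0.0185 0.0525 0 0;-0.0185 0.0525 0 0;-0.0185 0.0525 0 0;-0.0185 0.0525 0 0"

```text
time_s: 2.82
tcp_pos: [456.4, 165.1, 303.6]
orientation: [-0.002, 0.904, 0.427, 0.003]
ft_force: [1.3, 0.4, -0.2]
finger_gap: 85.2
```

```bash
python3 b.py -165 -135 200
```

```text
t 2.83 B [-44.9 168.4] z 303.6 toolx yaw rel 0.0071 tilt [0.0034 0.0059] F [ 1.3  0.4 -0.2] gap 85.2
delta m [-0.1229  0.3027  0.1024]
```

>>> apply_moves:
  deltas: "-0.0205 0.0505 0.01 0;-0.0205 0.0505 0.01 0;-0.0205 0.0505 0.01 0;-0.0205 0.0505 0.01 0;-0.0205 0.0505 0.01 0"

```text
time_s: 3.45
tcp_pos: [591.3, -81.8, 253.2]
orientation: [-0.002, 0.904, 0.427, 0.006]
ft_force: [0.6, 0.4, 0.4]
finger_gap: 85.4
```

>>> apply_moves:
  deltas: "-0.0205 0.0505 0.02 0;0 0 0 0"

```text
time_s: 3.7
tcp_pos: [618.9, -136.3, 231.5]
orientation: [-0.001, 0.905, 0.425, 0.005]
ft_force: [-0.2, -0.6, 0.6]
finger_gap: 85.0
```

```bash
python3 b.py -165 -135 85; python3 - <<'E'
from b import *
im,d=vision.read_camera("wrist");cv2.imwrite("pics/wrist1.png",im[:,:,::-1])
print(vision.calibration("wrist"))
E
```

```text
t 3.7 B [-171.9 -149.5] z 231.5 toolx yaw rel 0.0034 tilt [0.0093 0.0058] F [-0.2 -0.6  0.6] gap 85.0
delta m [ 0.0054 -0.015   0.1466]
{'mtx': array([[371.64829954,   0.        , 325.10695729],
       [  0.        , 371.64829954, 239.92893578],
       [  0.        ,   0.        ,   1.        ]]), 'xyz': array([558.85373645, -83.42162063, 301.98010684]), 'attitude': array([0.13966761, 0.89384178, 0.41981451, 0.07277092])}
```

View pics/wrist1.png

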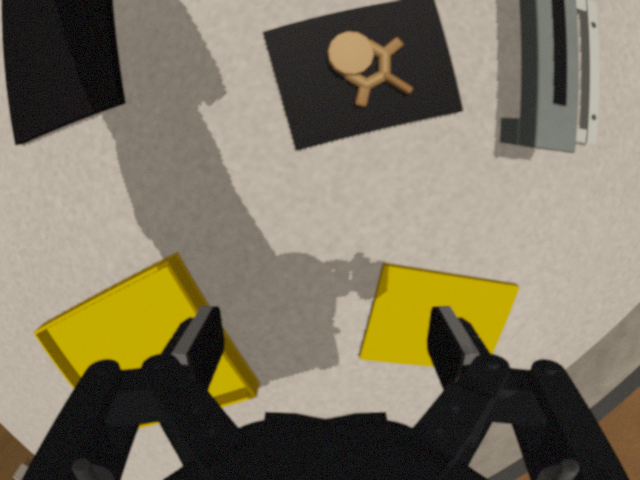

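Wrist view: the plate, with the vertebra at (360,60), is squarely ahead. The tray's corner at (178,255) and the yellow plate's corner at (383,265) lie near where the fingers will land. I'll check those clearances.

```bash
cat >> h.py <<'E'
def wrist_on(uv,z,c=None):
    c=c or vision.calibration("wrist");K=np.array(c["mtx"]);v=(np.array(uv,float)-K[:2,2])/K[0,0]
    r=np.linalg.norm(v);d=rot(c["attitude"])@np.r_[v/r*np.sin(r),np.cos(r)];o=np.array(c["xyz"])
    return o+d*(z-o[2])/d[2]
E
python3 - <<'E'
from b import *
for n,uv,z in[("tray",(178,255),25),("tray",(38,332),25),("tray",(258,388),25),("yel",(383,265),10),("yel",(361,357),10),("plate rearR",(297,149),10),("plate frontR",(461,110),10),("plate rearL",(264,32),10),("bridge leg near",(523,143),60)]:
    print(n,toB(wrist_on(uv,z)).round(1))
for uv in((270,317),(322,357),(225,425),(174,372)):print("tray scene",toB(onplane("scene",uv,25)).round())
E
```

```text
tray [-288.6 -173.6]
tray [-486.9 -269.2]
tray [-230.  -311.5]
yel [-115.9 -187.5]
yel [-130.3 -283.5]
plate rearR [-187.9  -90.4]
plate frontR [-56.3 -54.4]
plate rearL [-213.8    4. ]
bridge leg near [-25.2 -75.6]
tray scene [-308. -200.]
tray scene [-238. -328.]
tray scene [-427. -423.]
tray scene [-498. -288.]
```

>>> apply_moves:
  deltas: "0.038 -0.012 0.03 0;0 0 0.04 0;0 0 0.04 0;0 0 0.03 0;0 0 0 0"

```text
time_s: 4.38
tcp_pos: [637.1, -87.2, 92.6]
orientation: [-0.002, 0.903, 0.429, 0.009]
ft_force: [0.2, -0.1, 0.5]
finger_gap: 85.5
```

```bash
python3 b.py -132 -135 66; python3 - <<'E'
from b import *
im,d=vision.read_camera("side");P=cloud("side",d);b=toB(P)
m=(d>0)&(P[...,2]<80)&(P[...,2]>6)&(b[...,1]<-100)&(b[...,1]>-175)&(b[...,0]>-215)&(b[...,0]<-50)
q=np.c_[b[m],P[m][:,2]]
for lo in range(5,80,8):
    k=q[(q[:,2]>=lo)&(q[:,2]<lo+8)]
    for s in(-1,1):
        j=k[(k[:,0]+132)*s>0]
        if len(j):print(lo,s,len(j),j.min(0).round(),j.max(0).round())
E
```

```text
t 4.38 B [-122.5 -132. ] z 92.6 toolx yaw rel 0.0129 tilt [0.0153 0.0118] F [ 0.2 -0.1  0.5] gap 85.5
delta m [-0.01    0.0028  0.0265]
29 -1 11 [-169. -142.   29.] [-165. -122.   37.]
29 1 3 [ -78. -128.   33.] [ -74. -123.   34.]
37 -1 29 [-177. -144.   37.] [-164. -121.   45.]
37 1 21 [ -80. -135.   37.] [ -67. -119.   45.]
45 -1 29 [-178. -141.   45.] [-165. -119.   53.]
45 1 33 [ -80. -139.   45.] [ -65. -117.   53.]
53 -1 34 [-176. -143.   53.] [-164. -119.   61.]
53 1 31 [ -81. -136.   53.] [ -66. -119.   60.]
61 -1 26 [-178. -142.   62.] [-164. -119.   69.]
61 1 25 [ -81. -135.   61.] [ -66. -118.   68.]
69 -1 27 [-187. -139.   69.] [-164. -118.   77.]
69 1 20 [ -79. -127.   69.] [ -65. -116.   77.]
77 -1 15 [-195. -129.   77.] [-168. -118.   80.]
77 1 11 [ -82. -140.   78.] [ -54. -117.   80.]
```

>>> apply_moves:
  deltas: "-0.01 0.003 0.02 0.012;0 0 0.006 0;0 0 0 0"

```text
time_s: 4.8
tcp_pos: [637.3, -95.3, 73.2]
orientation: [0.0, 0.905, 0.425, 0.014]
ft_force: [-0.5, 0.4, 0.5]
finger_gap: 85.4
```

```bash
python3 b.py -132 -61 65
```

```text
t 4.8 B [-128.6 -137.4] z 73.2 toolx yaw rel 0.003 tilt [0.0254 0.0118] F [-0.5  0.4  0.5] gap 85.4
delta m [-0.0034 -0.0765  0.0072]
```

>>> apply_moves:
  deltas: "-0.003 -0.01 0.009 0"

```text
time_s: 4.92
tcp_pos: [629.1, -91.0, 65.4]
orientation: [0.001, 0.905, 0.425, 0.016]
ft_force: [-0.6, 0.4, -0.1]
finger_gap: 85.1
```

```bash
python3 b.py -132 -61 65;python3 b.py -132 -61 65
```

```text
t 4.92 B [-130.6 -128.4] z 65.4 toolx yaw rel 0.0032 tilt [0.0291 0.0114] F [-0.6  0.4 -0.1] gap 85.1
delta m [-0.0012 -0.0674 -0.0006]
t 4.92 B [-130.6 -128.4] z 65.4 toolx yaw rel 0.0032 tilt [0.0291 0.0114] F [-0.6  0.4 -0.1] gap 85.1
delta m [-0.0012 -0.0674 -0.0006]
```

>>> apply_moves:
  deltas: "0 -0.01 0.001 0;0 -0.01 0 0;0 -0.006 0 0;0 -0.006 0 0;0 -0.006 0 0"

```text
time_s: 5.55
tcp_pos: [597.5, -64.3, 64.3]
orientation: [0.001, 0.905, 0.425, 0.016]
ft_force: [1.0, -1.9, -0.3]
finger_gap: 85.1
```

```bash
cat > look.py <<'E'
from b import *
import sys
# plate pose from dark pixels of both side cameras, in the bridge frame
def plate(save=None):
    for c in("side","scene"):
        im,d=vision.read_camera(c);P=cloud(c,d);b=toB(P)
        m=(im.max(2)<48)&(P[...,2]>3)&(P[...,2]<18)&(b[...,0]>-240)&(b[...,0]<80)&(np.abs(b[...,1])<110)
        n,l,st,_=cv2.connectedComponentsWithStats(m.astype(np.uint8))
        if n<2:continue
        reg=l==1+np.argmax(st[1:,4]);v,u=np.nonzero(reg)
        q=toB(np.array([onplane(c,(x,y),10.) for x,y in zip(u,v)]))
        r=cv2.minAreaRect(q.astype(np.float32));bx=cv2.boxPoints(r)
        e=bx-np.roll(bx,1,0);i=np.argmax(np.linalg.norm(e,axis=1));a=np.arctan2(e[i,1],e[i,0]);a=(a+np.pi/2)%np.pi-np.pi/2
        vb=[o for o in pinpoint(c,"vertebra")[:1]]
        print(c,len(u),"ctr",np.round(r[0],1),"size",np.round(r[1],1),"yaw",round(a,3),"vert",[(round(o["confidence"],2),toB(onplane(c,o["uv"],10)).round()) for o in vb])
        if save and c==save[0]:
            x=im[180:360,200:440] if c=="side" else im[170:320,270:450]
            cv2.imwrite("pics/"+save[1],cv2.resize(x[:,:,::-1],None,fx=3,fy=3,interpolation=cv2.INTER_CUBIC))
if __name__=="__main__":
    delta(*map(float,sys.argv[1:4]));plate(sys.argv[4:6])
E
python3 look.py -130 -60 64 side s2.png
```

```text
t 5.55 B [-130.4  -87. ] z 64.3 toolx yaw rel 0.0042 tilt [0.0294 0.0115] F [ 1.  -1.9 -0.3] gap 85.1
delta m [ 0.0005 -0.027  -0.0001]
side 2177 ctr [-133.  -26.] size [142.6 125. ] yaw 0.206 vert [(0.62, array([-147.,  -13.]))]
scene 389 ctr [-123.7  -51.5] size [96.3 47.4] yaw 0.171 vert [(0.58, array([-137.,   -6.]))]
```

>>> apply_moves:
  deltas: "0 -0.005 0 -0.004;0 -0.005 0 0;0 -0.005 0 0;0 -0.005 0 0"

```text
time_s: 6.25
tcp_pos: [582.1, -52.2, 64.2]
orientation: [0.002, 0.904, 0.427, 0.016]
ft_force: [0.7, -2.1, 0.9]
finger_gap: 85.1
```

```bash
python3 look.py -130 -60 64 side s2.png
```

```text
t 6.25 B [-130.9  -67.4] z 64.2 toolx yaw rel 0.0075 tilt [0.0307 0.0106] F [ 0.7 -2.1  0.9] gap 85.1
delta m [ 0.001  -0.0074  0.0001]
side 2249 ctr [-128.3  -13.1] size [142.3 127.5] yaw 0.092 vert [(0.81, array([-141.,   -1.]))]
scene 419 ctr [-119.3  -33.2] size [72.3 84. ] yaw -0.154 vert [(0.6, array([-130.,    9.]))]
```

View pics/s2.png

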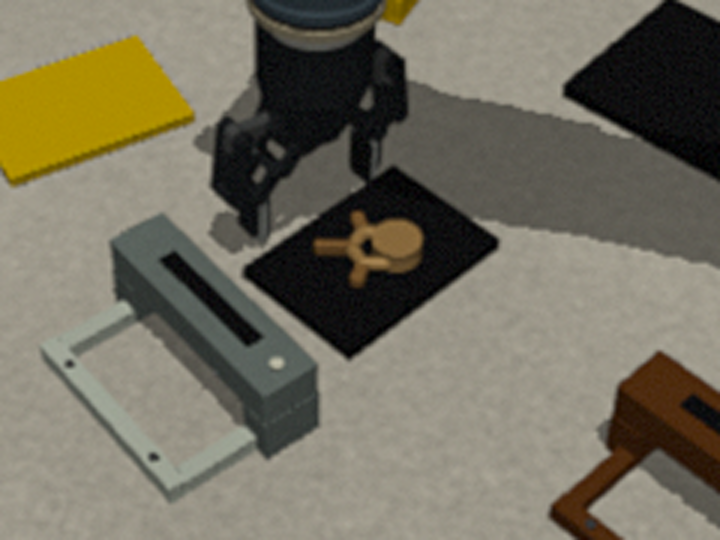

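The crop shows the rear finger pushing the plate's long edge near (370,180). The front finger at (262,235) is almost touching, and the vertebra still lies mid-plate. I'll keep going to -60.

>>> apply_moves:
  deltas: "0 -0.004 0 0.0075;0 -0.004 0 0;0 -0.002 0 0"

```text
time_s: 6.82
tcp_pos: [574.4, -45.6, 64.0]
orientation: [0.002, 0.906, 0.423, 0.016]
ft_force: [0.6, -2.2, 1.0]
finger_gap: 85.2
```

```bash
python3 look.py -130 -60 64
```

```text
t 6.83 B [-130.8  -57.3] z 64.0 toolx yaw rel -0.0005 tilt [0.031  0.0105] F [ 0.6 -2.2  1. ] gap 85.2
delta m [0.0008 0.0027 0.    ]
side 2292 ctr [-125.9   -4.7] size [141.6 126.2] yaw 0.016 vert [(0.72, array([-139.,   10.]))]
scene 431 ctr [-120.9  -25.1] size [70.  88.1] yaw -0.098 vert [(0.69, array([ 51., 241.]))]
```

>>> apply_moves:
  deltas: "0 0.015 0 0;0 0.02 -0.02 0;0 0 -0.04 0;0 0 -0.03 0"

```text
time_s: 7.52
tcp_pos: [600.1, -70.8, 154.0]
orientation: [-0.0, 0.906, 0.423, 0.014]
ft_force: [0.6, 0.4, -0.4]
finger_gap: 85.5
```

```bash
python3 look.py -250 0 130; python3 -c "
from h import *
print(np.round(telemetry.get_state()['joint_pos'],2))"
```

```text
t 7.53 B [-133.7  -93.2] z 154.0 toolx yaw rel -0.0007 tilt [0.0245 0.0117] F [ 0.6  0.4 -0.4] gap 85.5
delta m [-0.1169 -0.0933  0.0201]
side 2245 ctr [-125.7    7.8] size [141.1 101.8] yaw 0.012 vert [(0.97, array([-136.,    8.]))]
scene 1221 ctr [-128.2   -4.4] size [136.6 102.1] yaw 0.014 vert [(0.58, array([-125.,   16.]))]
[-0.11  0.64  0.24  1.83 -0.25  0.68  1.16]
```

>>> apply_moves:
  deltas: "0 0 0 -0.175;0 0 0 -0.175;0 0 0 -0.175;0 0 0 -0.175;0 0 0 -0.175"

```text
time_s: 8.35
tcp_pos: [597.9, -69.7, 146.0]
orientation: [0.001, 0.631, 0.776, 0.01]
ft_force: [0.6, -0.5, 0.1]
finger_gap: 85.5
```

>>> apply_moves:
  deltas: "0 0 0 -0.175;0 0 0 -0.175;0 0 0 -0.175;0 0 0 -0.17;0 0 0 0"

```text
time_s: 8.98
tcp_pos: [595.5, -69.8, 138.7]
orientation: [-0.001, 0.318, 0.948, 0.009]
ft_force: [0.2, 0.7, 0.0]
finger_gap: 85.4
```

```bash
python3 b.py -245 2 130
```

```text
t 8.97 B [-135.8  -89. ] z 138.7 toolx yaw rel 1.6201 tilt [0.0029 0.0178] F [0.2 0.7 0. ] gap 85.4
delta m [ 0.0962 -0.1047  0.0079]
```

>>> apply_moves:
  deltas: "0.01 -0.035 -0.003 0.049;0.038 -0.035 -0.002 0;0.045 -0.035 -0.002 0;0 0 -0.002 0"

```text
time_s: 9.48
tcp_pos: [452.4, -91.8, 143.7]
orientation: [-0.005, 0.351, 0.936, 0.009]
ft_force: [0.7, -0.8, -0.1]
finger_gap: 85.8
```

```bash
python3 b.py -230 2 90
```

```text
t 9.47 B [-244.5    6.7] z 143.7 toolx yaw rel 1.5504 tilt [-0.0031  0.0207] F [ 0.7 -0.8 -0.1] gap 85.8
delta m [-0.0053  0.0139  0.0538]
```

>>> apply_moves:
  deltas: "-0.005 0.012 0.03 -0.02;0 0 0.025 0;0 0 0 0"
  claw: 0.4

```text
time_s: 9.85
tcp_pos: [466.0, -84.9, 87.4]
orientation: [-0.004, 0.347, 0.938, 0.01]
ft_force: [0.6, -0.6, 0.5]
finger_gap: 59.8
```

```bash
python3 b.py -230 2 70; python3 - <<'E'
from b import *
for c in("side","scene"):
    im,d=vision.read_camera(c);P=cloud(c,d);b=toB(P)
    m=(d>0)&(P[...,2]<70)&(P[...,2]>6)&(b[...,0]>-255)&(b[...,0]<-207)&(abs(b[...,1])<75)
    q=np.c_[b[m],P[m][:,2]]
    for lo in range(6,50,6):
        k=q[(q[:,2]>=lo)&(q[:,2]<lo+6)]
        for s in(-1,1):
            j=k[k[:,1]*s>0]
            if len(j):print(c,lo,s,len(j),j.min(0).round(),j.max(0).round())
E
```

```text
t 9.85 B [-230.5    0.7] z 87.4 toolx yaw rel 1.5591 tilt [-0.001   0.0206] F [ 0.6 -0.6  0.5] gap 59.8
delta m [0.0011 0.0002 0.0175]
side 12 -1 1 [-231.  -30.   17.] [-231.  -30.   17.]
side 18 -1 13 [-239.  -33.   20.] [-222.  -27.   23.]
side 18 1 2 [-226.   37.   20.] [-223.   38.   21.]
side 24 -1 22 [-241.  -41.   24.] [-219.  -26.   30.]
side 24 1 12 [-225.   31.   24.] [-218.   43.   30.]
side 30 -1 24 [-243.  -42.   30.] [-218.  -26.   36.]
side 30 1 25 [-238.   34.   30.] [-219.   48.   36.]
side 36 -1 26 [-243.  -41.   36.] [-219.  -26.   42.]
side 36 1 27 [-235.   31.   36.] [-218.   46.   42.]
side 42 -1 21 [-243.  -41.   42.] [-220.  -27.   47.]
side 42 1 18 [-238.   31.   42.] [-219.   46.   48.]
side 48 -1 25 [-243.  -43.   49.] [-220.  -26.   53.]
side 48 1 23 [-231.   31.   48.] [-218.   47.   54.]
scene 12 -1 1 [-230.  -31.   15.] [-230.  -31.   15.]
scene 18 -1 9 [-238.  -39.   18.] [-220.  -33.   24.]
scene 18 1 4 [-237.   30.   19.] [-232.   33.   23.]
scene 24 -1 14 [-241.  -44.   24.] [-219.  -33.   29.]
scene 24 1 12 [-240.   25.   24.] [-232.   41.   30.]
scene 30 -1 20 [-240.  -47.   30.] [-220.  -35.   36.]
scene 30 1 6 [-238.   28.   31.] [-232.   33.   36.]
scene 36 -1 25 [-241.  -46.   36.] [-219.  -31.   41.]
scene 36 1 3 [-240.   29.   38.] [-239.   34.   41.]
scene 42 -1 25 [-241.  -47.   42.] [-219.  -32.   48.]
scene 42 1 3 [-240.   29.   43.] [-238.   31.   45.]
scene 48 -1 11 [-241.  -48.   49.] [-225.  -36.   52.]
scene 48 1 7 [-240.   29.   48.] [-228.   33.   52.]
```

>>> apply_moves:
  deltas: "0.001 0 0.012 -0.012;0 0.006 0.003 0;0 0.006 0 0"

```text
time_s: 10.32
tcp_pos: [474.9, -74.9, 74.7]
orientation: [-0.001, 0.341, 0.94, 0.01]
ft_force: [0.6, -0.0, 1.0]
finger_gap: 59.8
```

```bash
python3 b.py -82 2 71.5
```

```text
t 10.32 B [-217.1    0.3] z 74.7 toolx yaw rel 1.5704 tilt [0.0042 0.02  ] F [ 0.6 -0.   1. ] gap 59.8
delta m [0.0018 0.135  0.0056]
```

>>> apply_moves:
  deltas: "0 0.004 0.003 0;0 0.004 0.001 0;0 0.005 0 0;0 0.005 0 0;0 0.005 0 0"

```text
time_s: 10.95
tcp_pos: [490.3, -56.2, 71.2]
orientation: [-0.002, 0.342, 0.94, 0.01]
ft_force: [-0.6, -1.7, -0.4]
finger_gap: 59.7
```

```bash
python3 look.py -82 2 72
```

```text
t 10.95 B [-192.9    0.5] z 71.2 toolx yaw rel 1.5698 tilt [0.0032 0.0193] F [-0.6 -1.7 -0.4] gap 59.7
delta m [0.0016 0.1109 0.001 ]
side 2211 ctr [-125.8    6.7] size [102.9 171.4] yaw -0.001 vert [(0.64, array([-122.,   -3.]))]
scene 1099 ctr [-112.1   -5.1] size [102.5 137.5] yaw -0.005 vert [(0.51, array([-109.,    7.]))]
```

>>> apply_moves:
  deltas: "0 0.006 0 0;0 0.006 0 0;0 0.006 0 0;0 0.006 0 0;0 0.006 0 0"

```text
time_s: 11.78
tcp_pos: [510.3, -32.2, 71.7]
orientation: [-0.002, 0.342, 0.94, 0.009]
ft_force: [-0.9, -1.0, -1.1]
finger_gap: 59.9
```

```bash
python3 look.py -82 2 72 side s3.png
```

```text
t 11.78 B [-161.7    0.5] z 71.7 toolx yaw rel 1.5695 tilt [0.0027 0.0191] F [-0.9 -1.  -1.1] gap 59.9
delta m [0.0016 0.0797 0.001 ]
side 1614 ctr [-108.7    6.6] size [103.7 136. ] yaw -0.012 vert [(0.92, array([-89.,   4.]))]
scene 1102 ctr [-85.1  -2.9] size [111.8 153.4] yaw -0.042 vert [(0.53, array([-77.,  18.]))]
```

View pics/s3.png

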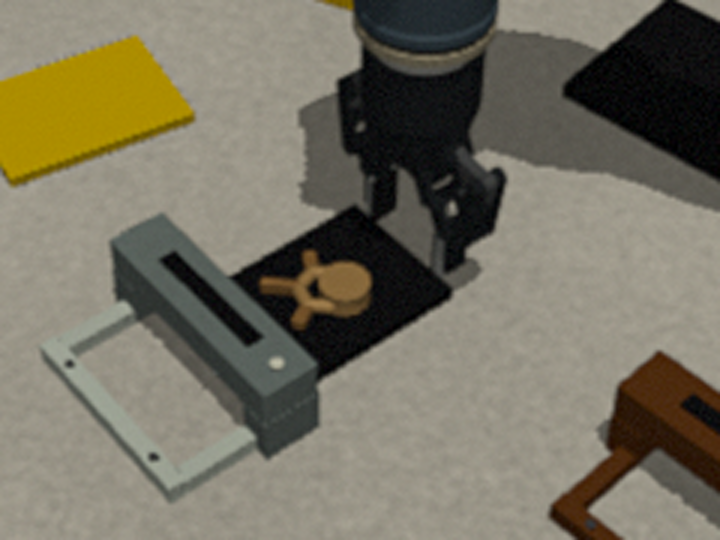

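The plate's front is under the beam and the vertebra is still centred, with both fingertips on the rear edge at (375,210) and (447,262). Forces are about 1–2 N, so I continue.

>>> apply_moves:
  deltas: "0 0.006 0 0;0 0.006 0 0;0 0.006 0 0;0 0.006 0 0;0 0.006 0 0"

```text
time_s: 12.6
tcp_pos: [530.0, -8.7, 72.1]
orientation: [-0.002, 0.342, 0.94, 0.009]
ft_force: [-0.9, -0.7, -1.1]
finger_gap: 60.0
```

>>> apply_moves:
  deltas: "0 0.006 0 0;0 0.006 0 0;0 0.006 0 0;0 0.006 0 0;0 0.006 0 0"

```text
time_s: 13.22
tcp_pos: [550.6, 16.0, 72.5]
orientation: [-0.002, 0.342, 0.94, 0.009]
ft_force: [-0.7, -0.9, -2.0]
finger_gap: 60.0
```

```bash
python3 look.py -82 2 72 scene s4.png
```

```text
t 13.22 B [-98.8   0.5] z 72.5 toolx yaw rel 1.5687 tilt [0.0017 0.0187] F [-0.7 -0.9 -2. ] gap 60.0
delta m [0.0015 0.0168 0.0008]
side 989 ctr [30.7  5.1] size [100.5  43.3] yaw 1.563 vert [(0.55, array([-21.,  10.]))]
scene 507 ctr [-39.4 -20.9] size [112.4  86.1] yaw 0.943 vert [(0.66, array([-13.,  14.]))]
```

View pics/s4.png

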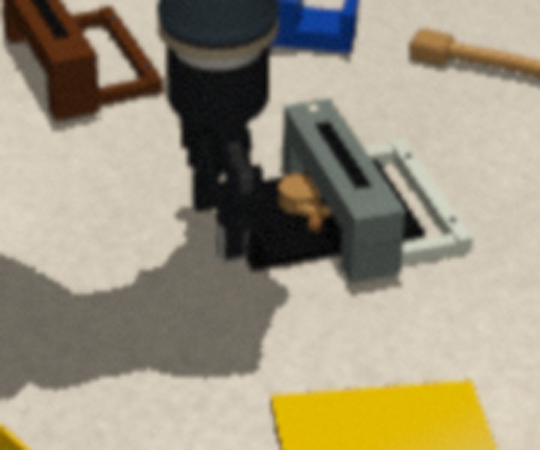

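The plate is 18 mm short, its front at x≈52 against the stop's 70, and it runs straight through the tunnel. I'll finish gently and watch the force.

>>> apply_moves:
  deltas: "0 0.005 0 0;0 0.005 0 0;0 0.003 0 0;0 0.002 0 0"

```text
time_s: 13.92
tcp_pos: [560.2, 27.2, 72.7]
orientation: [-0.003, 0.342, 0.939, 0.009]
ft_force: [-1.8, -1.6, 0.3]
finger_gap: 59.7
```

```bash
python3 look.py -81 2 72
```

```text
t 13.93 B [-84.1   0.4] z 72.7 toolx yaw rel 1.5681 tilt [0.0009 0.0181] F [-1.8 -1.6  0.3] gap 59.7
delta m [0.0016 0.0031 0.0008]
side 1216 ctr [37.4  5.2] size [100.3  56.6] yaw 1.563 vert [(0.52, array([241., 140.]))]
scene 439 ctr [-44.6  -3.3] size [111.2  77.1] yaw 1.479 vert [(0.47, array([-2., 17.]))]
```

Front at about 66, so roughly 3–4 mm remain.

>>> apply_moves:
  deltas: "0 0.002 0 0;0 0.002 0 0"

```text
time_s: 14.38
tcp_pos: [562.3, 29.7, 72.8]
orientation: [-0.003, 0.343, 0.939, 0.008]
ft_force: [-2.6, -4.8, 2.4]
finger_gap: 59.8
```

>>> apply_moves:
  deltas: "0 0.002 0 0"

```text
time_s: 14.5
tcp_pos: [562.5, 29.9, 72.7]
orientation: [-0.004, 0.343, 0.939, 0.007]
ft_force: [-5.3, -6.8, 6.4]
finger_gap: 59.6
```

```bash
python3 look.py -81 2 72
```

```text
t 14.5 B [-80.5   0.3] z 72.7 toolx yaw rel 1.5665 tilt [-0.0025  0.0155] F [-5.3 -6.8  6.4] gap 59.6
delta m [ 0.0017 -0.0005  0.0007]
side 1195 ctr [37.4  5.2] size [100.3  56.7] yaw 1.564 vert [(0.47, array([-8.,  6.]))]
scene 417 ctr [-25.9 -13.5] size [116.1  71.3] yaw 0.939 vert [(0.41, array([ 3., 12.]))]
```

The force rose to about 9 N with no further travel and the finger face is at x≈-70, so the plate is home. I back off and lift clear.

>>> apply_moves:
  deltas: "0 -0.01 0 0;0 -0.03 0 0;0 -0.04 -0.01 0;0 -0.03 -0.04 0;0 -0.03 -0.05 0"

```text
time_s: 15.32
tcp_pos: [470.6, -79.3, 170.4]
orientation: [-0.004, 0.341, 0.94, 0.008]
ft_force: [-0.1, -0.6, -0.1]
finger_gap: 59.7
```

```bash
python3 look.py -81 2 72 side s5.png; python3 - <<'E'
from b import *
im,d=vision.read_camera("wrist");cv2.imwrite("pics/wrist5.png",im[:,:,::-1])
E
```

```text
t 15.32 B [-223.3    0.7] z 170.4 toolx yaw rel 1.5714 tilt [-0.0024  0.0188] F [-0.1 -0.6 -0.1] gap 59.7
delta m [-0.0002  0.141   0.1003]
side 1201 ctr [37.4  5.3] size [100.4  56.7] yaw 1.564 vert [(0.7, array([-11.,   5.]))]
scene 621 ctr [-39.7  -5.5] size [110.8  63.4] yaw 1.562 vert [(0.41, array([ 4., 19.]))]
```

View pics/s5.png

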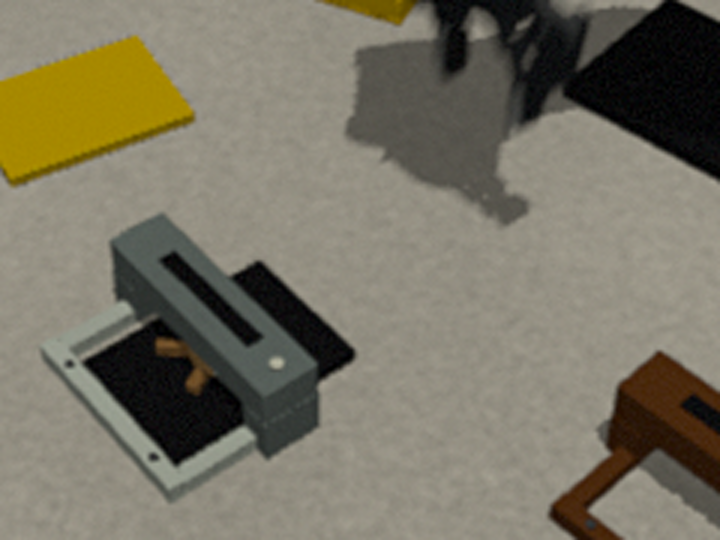

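View pics/wrist5.png

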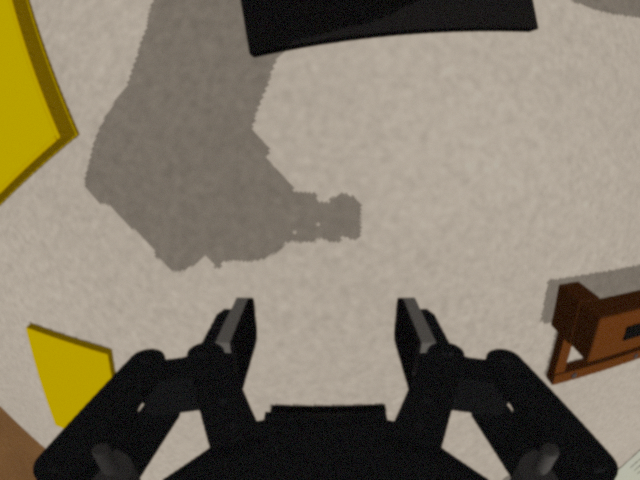

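Side crop: the plate is squarely between the guides, its front edge (90,365)–(175,465) hard against the stop bar, and the vertebra lies flat under the beam at (190,360). The wrist view shows only table and bystanders below the clear hand. I let it settle and hand in.

>>> apply_moves:
  deltas: "0 0 0 0;0 0 0 0"

```text
time_s: 15.82
tcp_pos: [472.1, -76.9, 168.3]
orientation: [-0.004, 0.34, 0.94, 0.009]
ft_force: [0.7, 0.4, 0.4]
finger_gap: 59.5
```

```bash
python3 -c "
from h import *
print(ctrl.sign_off(), telemetry.get_state()['time_s'])"
```

```text
the job is handed in; nothing more can be done
the job is handed in; nothing more can be done
```

The plate is home against the stop bar with the vertebra still on it, and I handed the job in at about 16 s of the 54 s. I squared and centred the plate by pushing its long side with both fingertips, then pushed it straight in from behind. Pushing forces were about 2 N, rising to about 11 N when it met the stop.

**Last checks:**
- **Plate:** The finger face stopped at x ≈ -70 mm in the bridge frame, and a camera put the rear edge at about -71, so it is within 1–2 mm of home. The sideways offset is about 0–1 mm and it is turned by less than 0.01 rad.
- **Vertebra:** It lies flat, about 11 mm from the plate's centre by the side camera. It was about 10 mm off at the start, so it has hardly moved.
- **Hand and bystanders:** The hand is clear with no contact force. The arm kept clear of the tray, long bone and dispenser throughout, but I did not re-measure where they stand.

**Disagreements:**
- The two fixed cameras differed by up to about 12 mm because each sees a different plate edge, so I averaged them.
- The scene camera's final vertebra reading, about 19 mm off, had low confidence because the beam hides part of it.
- The tool drifted to a tilt of about 0.02–0.03 rad, which did no harm.

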